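# Let one yellow and one blue bottle out of the paint dispenser

## Robot

A 6-joint arm with a two-finger parallel gripper is mounted at the origin on the work surface. World frame = base frame: x ahead of the robot, y to its left, z up, the work surface at z = 0. Lengths are in m, angles in rad, forces in N, time in s.
With the tool pointing down it reaches from about 0.35 to 0.875 m from the base axis. Payload 4.2 kg.
Tool frame: the origin (TCP) lies where the fingers leave the gripper's body, on its centre line; the fingertips stand 70 mm ahead of it and the grasp point (between the pads) lies 51 mm ahead of it; z points along the fingers, y is the line along which they close (so a half turn about z gives the same grasp; the last joint's range is limited). The gripper opens to 87 mm and grips with 3 to 60 N. Pads are 19 mm wide; open, the fingers measure 117 mm over their backs; the gripper's body (75 mm by 190 mm) begins 51 mm behind the grasp point.
Start: joints at [1.481, 0.385, 0.008, 0, -1.194, -0.259], TCP at [0.214, 0.587, 0.292] pointing down, gripper open.
Joint ranges: [-3.14, 3.14], [-1.21, 2.06], [-1.07, 1.41], [-3.16, 2.05], [-2.99, -0.16], [-3.1, 3.1]. Speed limits (rad/s): [2.79, 2.79, 3.14, 3.14, 3.14, 3.14].

## Interface

Orientations are given as a unit quaternion [x, y, z, w].
In Python, from bench import env gives the robot as it stands.
- The arm moves only by the tool jog_arm, never from a script. Its argument "moves" is a list of rows, each an object of numbers: "claw": the finger opening in m, from 0 to 0.087; "dx", "dy", "dz": the shift along the tool's x, y, z in m; "yaw": the turn about the tool's z in degrees. In form: [{"claw": .., "dx": .., "dy": .., "dz": .., "yaw": ..}, ...]. A call has 1 to 20 rows; each row shifts and turns the commanded pose from where the row before left it, along the tool's axes as they then stand; what a row does not reach is not made up. A row lasts 1/12 s, in which the tool goes at most 41.7 mm and 7.16 degrees, less where a joint would pass 70% of its speed; a pose out of reach is approached as far as the arm can. A call is refused whole if a number of a shift passes 0.0417 or a number of a turn 7.16, either way. A call with a gripper value outside its range is refused whole. The fingers move at their own pace and stop on an object; "squeeze" is the grip in N (left out, the last holds). Time passes only in rows, so rows that do not move let the fingers close. It gives the time, the measured TCP pose, the force, the opening and the grip force at its end, in the units of the state.
- env.sense(): the state, without advancing time (a new reading comes with each control period).
- env.snapshot(name): name is "scene" or "top" or "wrist"; returns the picture (480x640x3 uint8, red, green, blue); there is no depth.
- env.get_calibration(name): a dict with "fx", "fy", "cx", "cy" (pixels), "rvec" (rotation vector, rad) and "tvec" (3), from world to camera coordinates, as OpenCV has them. Camera axes: x right, y down, z forward; pixel columns grow to the right and rows downward; lengths in m; the calibration is good to about 2 mm. The wrist camera is an equidistant fisheye: a pixel r from the principal point sees the ray r / f radians off the axis. A picture is of the moment at which its call begins: read the wrist's pose just before it. get_calibration takes no time and is no camera call; for the wrist camera it gives the pose at the moment of the call.
- env.finish_job(): hands the job in; it is judged then, once.
Trained networks look in the newest picture that a camera, given by its name, has taken for a name from the list of things; names that differ only in an ending like _2 or _b are one class to them, and where a whole thing is asked for, a point or a joint stands for the part that bears it (a point fixed in the world has none). Each returns a list of dicts, best first, with "conf" (0 to 1); they miss things now and then, are a little off and sometimes report something else, mostly with a low value. They report only what shows in the picture. A call takes as long as a camera call. They do not tell look-alikes from the thing itself.
- env.recognise(camera, name): "point" ([x, y, z] in m, in world coordinates, good to about 4 mm: the middle of the surface that is visible of it).
- env.regions_of(camera, name): "mask" (480x640 bool, what is visible of it).
The state is a dict: "time": time; "joints": joint angles; "dq": joint speeds; "effort": joint torques, N m; "eef_pos": TCP position; "orientation": TCP orientation; "force": force on the tool from outside, world axes, zero at the start; "torque": the same for the moment, N m; "width": finger opening in m; "finger_force": force on a finger pad.
Only numpy, scipy, OpenCV 4.12 (cv2) and the standard library are available. Lean on these libraries where they do the work, as an engineer would, in place of code of your own. Each camera call takes 0.05 s, during which the arm holds its last target. There are 200 camera calls.

## Task

Someone wants to mix greens: let one yellow and one blue bottle roll down into the front trays of the paint dispenser. In each of these two lanes press the lever's coloured pad all the way down once with the fingertips, keep it down until the bottle has rolled out, and let the lever spring back up. Do not touch the bottles or the red lane, and do not shift the cup, mug and tape standing by.

Things in the scene. Friction and masses are not known exactly. Their poses are not given: they have to be found in the camera images.
- red_lane: Red lane: fixed white sheet-metal chute, 104 mm wide, 260 long, beside two others (112 mm apart, any order). Origin under its middle, 12 mm above the table; x to the raised rear, z up. Floor falls 10 degrees to -x, to a tray behind the front lip. A bottle in the tray has its middle at x = -108, z = 34 mm; one waiting at the gate at x = -37, z = 47. Pivot at x = -39, z = 92.
- red_lever (a joint): Angle of the red lane's rocking lever: 0 at rest (gate blade down), 0.56 rad when its pad is pressed fully down (gate lifted 32 mm; a bottle gets out only above about 0.47). A spring returns it. While down, its bar holds back the next bottle; as it comes up, the next one rolls to the gate.
- red_pad (a point): Middle of the top of the red press pad (38 mm long, 42 wide) at the lever's rear end, at x = 20, z = 140 mm in the lane's frame at rest, sloping up 16 degrees to the rear. Pressed fully it has sunk 39 mm, swung 16 mm to the rear (lane +x) and slopes down 16 degrees. It takes 4 N at first, 5.5 N at the stop. Nothing nearby stands higher than the pads.
- red_1: The first (lowest, waiting at the gate) bottle in the red lane: red plastic paint bottle with white cap, 46 mm in diameter, 92 mm long, 140 g, lying across the lane and free to roll; origin at its middle, y along its axis to the cap.
- red_2: The second bottle in the red lane: red plastic paint bottle with white cap, 46 mm in diameter, 92 mm long, 140 g, lying across the lane and free to roll; origin at its middle, y along its axis to the cap.
- red_3: The third (highest) bottle in the red lane: red plastic paint bottle with white cap, 46 mm in diameter, 92 mm long, 140 g, lying across the lane and free to roll; origin at its middle, y along its axis to the cap.
- yellow_lane: Yellow lane: fixed white sheet-metal chute, 104 mm wide, 260 long, beside two others (112 mm apart, any order). Origin under its middle, 12 mm above the table; x to the raised rear, z up. Floor falls 10 degrees to -x, to a tray behind the front lip. A bottle in the tray has its middle at x = -108, z = 34 mm; one waiting at the gate at x = -37, z = 47. Pivot at x = -39, z = 92.
- yellow_lever (a joint): Angle of the yellow lane's rocking lever: 0 at rest (gate blade down), 0.56 rad when its pad is pressed fully down (gate lifted 32 mm; a bottle gets out only above about 0.47). A spring returns it. While down, its bar holds back the next bottle; as it comes up, the next one rolls to the gate.
- yellow_pad (a point): Middle of the top of the yellow press pad (38 mm long, 42 wide) at the lever's rear end, at x = 20, z = 140 mm in the lane's frame at rest, sloping up 16 degrees to the rear. Pressed fully it has sunk 39 mm, swung 16 mm to the rear (lane +x) and slopes down 16 degrees. It takes 4 N at first, 5.5 N at the stop. Nothing nearby stands higher than the pads.
- yellow_1: The first (lowest, waiting at the gate) bottle in the yellow lane: yellow plastic paint bottle with white cap, 46 mm in diameter, 92 mm long, 140 g, lying across the lane and free to roll; origin at its middle, y along its axis to the cap.
- yellow_2: The second bottle in the yellow lane: yellow plastic paint bottle with white cap, 46 mm in diameter, 92 mm long, 140 g, lying across the lane and free to roll; origin at its middle, y along its axis to the cap.
- yellow_3: The third (highest) bottle in the yellow lane: yellow plastic paint bottle with white cap, 46 mm in diameter, 92 mm long, 140 g, lying across the lane and free to roll; origin at its middle, y along its axis to the cap.
- blue_lane: Blue lane: fixed white sheet-metal chute, 104 mm wide, 260 long, beside two others (112 mm apart, any order). Origin under its middle, 12 mm above the table; x to the raised rear, z up. Floor falls 10 degrees to -x, to a tray behind the front lip. A bottle in the tray has its middle at x = -108, z = 34 mm; one waiting at the gate at x = -37, z = 47. Pivot at x = -39, z = 92.
- blue_lever (a joint): Angle of the blue lane's rocking lever: 0 at rest (gate blade down), 0.56 rad when its pad is pressed fully down (gate lifted 32 mm; a bottle gets out only above about 0.47). A spring returns it. While down, its bar holds back the next bottle; as it comes up, the next one rolls to the gate.
- blue_pad (a point): Middle of the top of the blue press pad (38 mm long, 42 wide) at the lever's rear end, at x = 20, z = 140 mm in the lane's frame at rest, sloping up 16 degrees to the rear. Pressed fully it has sunk 39 mm, swung 16 mm to the rear (lane +x) and slopes down 16 degrees. It takes 4 N at first, 5.5 N at the stop. Nothing nearby stands higher than the pads.
- blue_1: The first (lowest, waiting at the gate) bottle in the blue lane: blue plastic paint bottle with white cap, 46 mm in diameter, 92 mm long, 140 g, lying across the lane and free to roll; origin at its middle, y along its axis to the cap.
- blue_2: The second bottle in the blue lane: blue plastic paint bottle with white cap, 46 mm in diameter, 92 mm long, 140 g, lying across the lane and free to roll; origin at its middle, y along its axis to the cap.
- blue_3: The third (highest) bottle in the blue lane: blue plastic paint bottle with white cap, 46 mm in diameter, 92 mm long, 140 g, lying across the lane and free to roll; origin at its middle, y along its axis to the cap.
- rinse_cup: Clear plastic cup, 84 mm across the rim, 105 mm high, standing beside the dispenser; origin under its base.
- mug: Blue china mug, 80 mm in diameter, 85 mm high, standing beside the dispenser; origin under its base.
- tape: Roll of brown tape lying flat beside the dispenser, 90 mm in diameter, 24 mm high; origin under its centre.
Not all that is in view belongs to the job. What is shaped like the blue_1 but orange or turquoise is not meant.

How it is judged:
By the outcome, as a careful person would: the job done as asked, in the order asked, and still so for the second after the job is handed in, with the robot touching nothing.
It also fails if it takes over 42 s, if anything falls off the work surface, if the arm or the gripper's body presses on something with over 40 N, if the wrist force passes 120 N, or if a joint passes its speed limit or range.

## Working session

There is one attempt and no reset: what is moved stays moved. The work goes in short steps, Python scripts to look and compute and a tool call to move; the robot and the scene stay as the last step left them, time stands still between calls to the robot, and variables do not carry over. Pictures are saved under pics/ and viewed, at most 10 in all, crops included, and the job is handed in when it is done.

Besides the shell and the picture viewer there is one more tool, called after "Call:" in YAML: its name, and indented under it one key for each argument. jog_arm: Moves the arm, as the interface text tells. Its arguments: {"type":"object","properties":{"moves":{"type":"array"},"squeeze":{"type":"number"}},"required":["moves"]}

```bash
mkdir -p pics
python3 - <<'E'
from bench import env
import cv2,numpy as np
s=env.sense();print(s['time'],s['eef_pos'],s['orientation'],s['force'])
for c in ['scene','top']:
    cv2.imwrite(f'pics/{c}0.png',env.snapshot(c)[:,:,::-1])
    for n in ['red_pad','yellow_pad','blue_pad','yellow_1','blue_1','yellow_lane','blue_lane','red_lane']:
        try: print(c,n,[(np.round(d['point'],3).tolist(),round(d['conf'],2)) for d in env.recognise(c,n)][:4])
        except Exception as e: print(c,n,e)
print(env.sense()['time'])
E
```

```text
0.0 [0.21341213 0.58694019 0.29113991] [ 9.84817194e-01 -1.73591053e-01 -1.35045846e-04  1.10531421e-03] [ 0.08678753 -1.21072192 -0.13271391]
scene red_pad [([0.494, -0.079, 0.104], 0.9), ([0.492, -0.413, 0.015], 0.21)]
scene yellow_pad [([0.507, 0.053, 0.063], 0.71), ([0.456, 0.028, 0.108], 0.58)]
scene blue_pad [([0.535, -0.187, 0.11], 0.51)]
scene yellow_1 [([0.532, 0.044, 0.087], 0.95), ([0.485, 0.036, 0.089], 0.72), ([0.556, -0.175, 0.083], 0.6), ([0.444, 0.025, 0.075], 0.53)]
scene blue_1 [([0.604, -0.164, 0.087], 0.83), ([0.54, 0.27, 0.034], 0.69), ([0.268, -0.362, 0.032], 0.63), ([0.515, -0.198, 0.073], 0.62)]
scene yellow_lane [([0.503, 0.051, 0.064], 0.63), ([0.594, -0.069, 0.068], 0.18)]
scene blue_lane [([0.628, -0.178, 0.07], 0.67)]
scene red_lane [([0.594, -0.073, 0.068], 0.88), ([0.631, -0.176, 0.069], 0.69), ([0.532, 0.046, 0.093], 0.23)]
top red_pad [([0.494, -0.084, 0.123], 0.95)]
top yellow_pad [([0.459, 0.016, 0.12], 0.77)]
top blue_pad [([0.528, -0.192, 0.115], 0.72), ([0.452, 0.019, 0.066], 0.48)]
top yellow_1 [([0.527, 0.04, 0.091], 0.84), ([0.431, -0.002, 0.072], 0.73), ([0.486, 0.004, 0.086], 0.63)]
top blue_1 [([0.501, -0.201, 0.074], 0.84), ([0.262, -0.366, 0.04], 0.71), ([0.546, -0.169, 0.086], 0.6), ([0.6, -0.166, 0.09], 0.59)]
top yellow_lane [([0.452, 0.02, 0.062], 0.66)]
top blue_lane [([0.524, -0.191, 0.064], 0.89)]
top red_lane [([0.484, -0.091, 0.061], 0.97), ([0.463, -0.102, 0.074], 0.22)]
0.9
```

View pics/scene0.png

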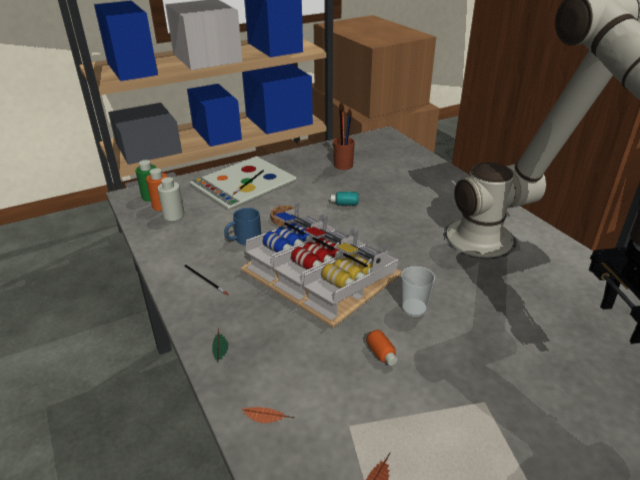

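View pics/top0.png

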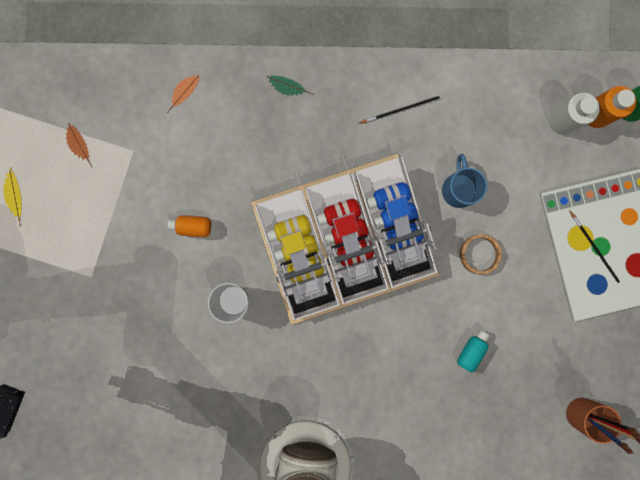

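```bash
cat > h.py <<'E'
import cv2,numpy as np
from bench import env
from scipy.spatial.transform import Rotation as R
def proj(c,P):
    k=env.get_calibration(c);K=np.array([[k['fx'],0,k['cx']],[0,k['fy'],k['cy']],[0,0,1]])
    return cv2.projectPoints(np.array(P,float).reshape(-1,1,3),np.array(k['rvec'],float),np.array(k['tvec'],float),K,None)[0].reshape(-1,2)
def ray(c,uv,z):
    k=env.get_calibration(c);Rm=cv2.Rodrigues(np.array(k['rvec'],float))[0];o=-Rm.T@np.array(k['tvec'],float).ravel()
    d=Rm.T@np.array([(uv[0]-k['cx'])/k['fx'],(uv[1]-k['cy'])/k['fy'],1]);return o+d*(z-o[2])/d[2]
E
python3 - <<'E'
from h import *
for uv in [(252,202),(398,155),(437,272),(292,322)]: print(ray('top',uv,0.012).round(4))
t=cv2.imread('pics/top0.png')[145:330,240:445];cv2.imwrite('pics/t1.png',cv2.resize(t,None,fx=3.2,fy=3.2,interpolation=cv2.INTER_CUBIC))
E
```

```text
[0.5881 0.1255 0.012 ]
[ 0.6986 -0.2025  0.012 ]
[ 0.4353 -0.2913  0.012 ]
[0.3207 0.0326 0.012 ]
```

View pics/t1.png

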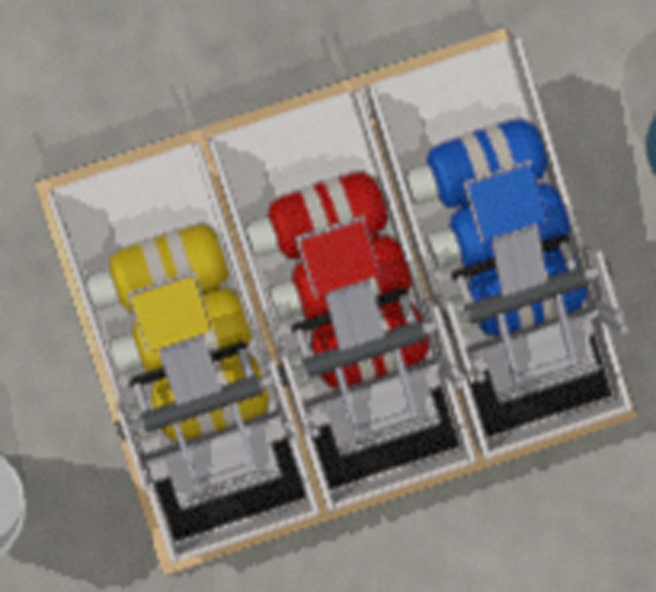

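```bash
cat >> h.py <<'E'
def togo(T,ang=18.8):
    s=env.sense();q=R.from_quat(s['orientation']);p=np.array(s['eef_pos'])
    x=q.as_matrix()[:,0];a=np.degrees(np.arctan2(x[1],x[0]))
    print('t',s['time'],'p',p.round(4),'F',np.round(s['force'],1),'w',s['width'],'toolx',a.round(2),'yaw',(a-ang).round(2),'tilt',q.as_matrix()[:,2].round(3))
    print('shift now-axes',q.inv().apply(np.array(T)-p).round(4));Q=R.from_euler('z',ang,degrees=True)*R.from_quat([1,0,0,0])
    print('shift target-axes',Q.inv().apply(np.array(T)-p).round(4))
E
python3 - <<'E'
from h import *
P={n:ray('top',uv,.152) for n,uv in dict(y=(293.1,242.8),r=(346.3,224.7),b=(397.8,208.1)).items()}
for n in P: print(n,P[n].round(4))
d=P['y']-P['b'];print(np.linalg.norm(d),np.degrees(np.arctan2(-d[0],d[1])), ((P['y']+P['b'])/2-P['r']).round(4))
from h import togo
# check from board centre
c=np.mean([ray('top',uv,.012) for uv in [(252,202),(398,155),(437,272),(292,322)]],0)
a=np.radians(18.8);print('red pad by board',c[:2]+.02*np.array([np.cos(a),np.sin(a)]))
# check in scene with shown colours
img=cv2.imread('pics/scene0.png')
for n in P:
    u=proj('scene',P[n]-0)[0];print(n,u.round(1),img[int(u[1]),int(u[0])])
    cv2.circle(img,(int(u[0]*1),int(u[1])),1,(0,255,0),-1)
cv2.imwrite('pics/s1.png',cv2.resize(img[195:325,230:410],None,fx=4,fy=4))
T=P['y'].copy();T[2]=.26;togo(T)
E
```

```text
y [0.4916 0.0295 0.152 ]
r [ 0.5294 -0.0775  0.152 ]
b [ 0.5642 -0.1815  0.152 ]
0.22311465049137919 18.97898218057332 [-0.0015  0.0015  0.    ]
red pad by board [ 0.52959344 -0.07749578]
y [346.7 247.1] [ 42 117 139]
r [313.6 230.6] [ 18  20 112]
b [284.7 215.6] [116  48  21]
t 0.9 p [0.2136 0.5873 0.2923] F [ 0.6 -0.4 -0.4] w 0.08679925292522594 toolx -19.99 yaw -38.79 tilt [-0.  0. -1.]
shift now-axes [0.452  0.4292 0.0323]
shift target-axes [0.0835 0.6177 0.0323]
```

View pics/s1.png

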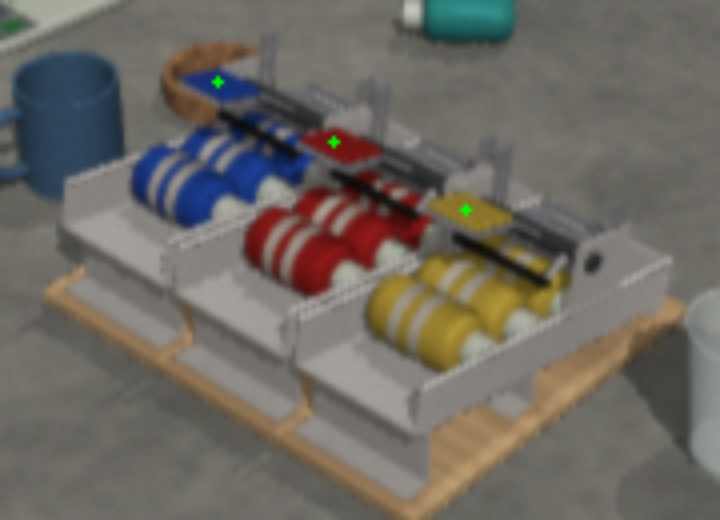

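The crops show the pads as coloured plates: yellow left, red middle, blue right. The marks at (346,247), (314,231) and (285,216) in the scene view sit on their middles, so both cameras agree.

Call:
jog_arm:
  moves:
    - {"claw": 0, "dx": 0, "dy": 0, "dz": 0.003, "yaw": -6.5}
    - {"claw": 0, "dx": 0, "dy": 0, "dz": 0.003, "yaw": -6.5}
    - {"claw": 0, "dx": 0, "dy": 0, "dz": 0.003, "yaw": -6.5}
    - {"claw": 0, "dx": 0, "dy": 0, "dz": 0.003, "yaw": -6.5}
    - {"claw": 0, "dx": 0, "dy": 0, "dz": 0.003, "yaw": -6.5}
    - {"claw": 0, "dx": 0, "dy": 0, "dz": 0.003, "yaw": -6.4}
    - {"claw": 0, "dx": 0.006, "dy": 0.041, "dz": 0, "yaw": 0}
    - {"claw": 0, "dx": 0.006, "dy": 0.041, "dz": 0, "yaw": 0}
    - {"claw": 0, "dx": 0.006, "dy": 0.041, "dz": 0, "yaw": 0}
    - {"claw": 0, "dx": 0.006, "dy": 0.041, "dz": 0, "yaw": 0}
    - {"claw": 0, "dx": 0.006, "dy": 0.041, "dz": 0, "yaw": 0}
    - {"claw": 0, "dx": 0.006, "dy": 0.041, "dz": 0, "yaw": 0}
    - {"claw": 0, "dx": 0.006, "dy": 0.041, "dz": 0, "yaw": 0}
    - {"claw": 0, "dx": 0.006, "dy": 0.041, "dz": 0, "yaw": 0}
    - {"claw": 0, "dx": 0.006, "dy": 0.041, "dz": 0, "yaw": 0}
    - {"claw": 0, "dx": 0.006, "dy": 0.041, "dz": 0, "yaw": 0}
    - {"claw": 0, "dx": 0.006, "dy": 0.041, "dz": 0, "yaw": 0}
    - {"claw": 0, "dx": 0.006, "dy": 0.041, "dz": 0, "yaw": 0}
    - {"claw": 0, "dx": 0.006, "dy": 0.041, "dz": 0, "yaw": 0}
    - {"claw": 0, "dx": 0.006, "dy": 0.041, "dz": 0, "yaw": 0}

```text
time: 2.57
eef_pos: [0.4796, 0.0696, 0.2748]
orientation: [0.986, 0.164, 0.001, -0.0]
force: [0.7, 0.6, -0.3]
width: 0.0004
finger_force: 0.0
```

```bash
python3 -c "
from h import *
togo([.4916,.0295,.232],18.9)"
```

```text
t 2.5667 p [0.4796 0.0696 0.2748] F [ 0.7  0.6 -0.3] w 0.0003740404698373186 toolx 18.94 yaw 0.04 tilt [ 0.001  0.    -1.   ]
shift now-axes [-0.0018  0.0418  0.0428]
shift target-axes [-0.0017  0.0418  0.0428]
```

Call:
jog_arm:
  moves:
    - {"claw": 0, "dx": -0.001, "dy": 0.021, "dz": 0.0, "yaw": 0}
    - {"claw": 0, "dx": -0.001, "dy": 0.021, "dz": 0.01, "yaw": 0}
    - {"claw": 0, "dx": 0, "dy": 0, "dz": 0.016, "yaw": 0}
    - {"claw": 0, "dx": 0, "dy": 0, "dz": 0.016, "yaw": 0}
    - {"claw": 0, "dx": 0, "dy": 0, "dz": 0, "yaw": 0}
    - {"claw": 0, "dx": 0, "dy": 0, "dz": 0, "yaw": 0}

```text
time: 3.07
eef_pos: [0.4907, 0.031, 0.232]
orientation: [0.986, 0.164, -0.001, 0.0]
force: [1.3, 0.6, -0.1]
width: 0.0003
finger_force: 0.0
```

```bash
python3 -c "
from h import *
togo([.4916,.0295,.222],18.9)
cv2.imwrite('pics/top2.png',cv2.resize(env.snapshot('scene')[195:325,230:410,::-1],None,fx=4,fy=4))"
```

```text
t 3.0667 p [0.4907 0.031  0.232 ] F [ 1.3  0.6 -0.1] w 0.00028848643706833174 toolx 18.92 yaw 0.02 tilt [-0.001 -0.001 -1.   ]
shift now-axes [0.0004 0.0017 0.01  ]
shift target-axes [0.0004 0.0017 0.01  ]
```

View pics/top2.png

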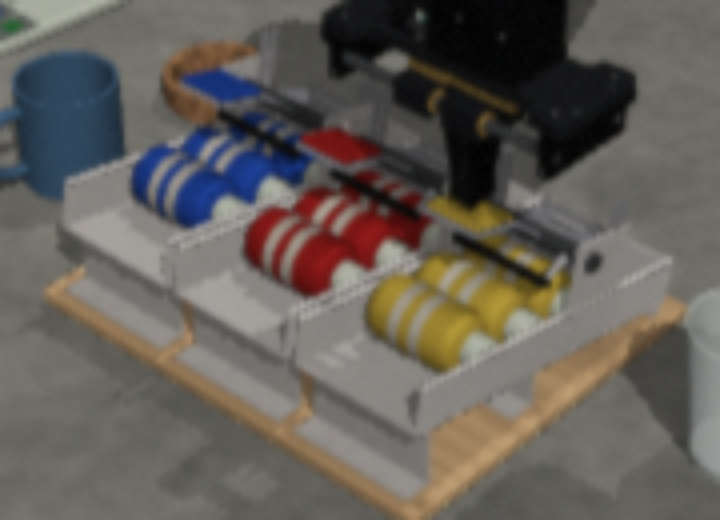

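The closed fingertips stand centrally above the yellow pad (crop 470,205). Now I press along the pad's arc.

Call:
jog_arm:
  moves:
    - {"claw": 0, "dx": 0, "dy": 0.001, "dz": 0.008, "yaw": 0}
    - {"claw": 0, "dx": 0.003, "dy": 0, "dz": 0.005, "yaw": 0}
    - {"claw": 0, "dx": 0.004, "dy": 0, "dz": 0.005, "yaw": 0}
    - {"claw": 0, "dx": 0.003, "dy": 0, "dz": 0.006, "yaw": 0}
    - {"claw": 0, "dx": 0.003, "dy": 0, "dz": 0.006, "yaw": 0}
    - {"claw": 0, "dx": 0.002, "dy": 0, "dz": 0.006, "yaw": 0}
    - {"claw": 0, "dx": 0.001, "dy": 0, "dz": 0.006, "yaw": 0}
    - {"claw": 0, "dx": 0, "dy": 0, "dz": 0.003, "yaw": 0}
    - {"claw": 0, "dx": 0, "dy": 0, "dz": 0, "yaw": 0}

```text
time: 3.87
eef_pos: [0.5077, 0.036, 0.1872]
orientation: [0.986, 0.165, 0.001, -0.0]
force: [0.9, 0.8, 5.5]
width: 0.0003
finger_force: 2.8
```

Call:
jog_arm:
  moves:
    - {"claw": 0, "dx": 0, "dy": 0, "dz": 0.001, "yaw": 0}
    - {"claw": 0, "dx": 0, "dy": 0, "dz": 0.001, "yaw": 0}
    - {"claw": 0, "dx": 0, "dy": 0, "dz": 0, "yaw": 0}

```text
time: 4.12
eef_pos: [0.5078, 0.0361, 0.1861]
orientation: [0.986, 0.165, 0.002, -0.0]
force: [2.2, 1.7, 4.6]
width: 0.0007
finger_force: 2.9
```

Call:
jog_arm:
  moves:
    - {"claw": 0, "dx": 0, "dy": 0, "dz": 0.001, "yaw": 0}
    - {"claw": 0, "dx": 0, "dy": 0, "dz": 0.001, "yaw": 0}
    - {"claw": 0, "dx": 0, "dy": 0, "dz": 0, "yaw": 0}

```text
time: 4.37
eef_pos: [0.508, 0.0361, 0.1846]
orientation: [0.986, 0.165, 0.002, -0.0]
force: [1.8, 1.7, 7.8]
width: 0.0002
finger_force: 3.8
```

Call:
jog_arm:
  moves:
    - {"claw": 0, "dx": 0, "dy": 0, "dz": 0.001, "yaw": 0}
    - {"claw": 0, "dx": 0, "dy": 0, "dz": 0.001, "yaw": 0}
    - {"claw": 0, "dx": 0, "dy": 0, "dz": 0, "yaw": 0}
    - {"claw": 0, "dx": 0, "dy": 0, "dz": 0, "yaw": 0}
    - {"claw": 0, "dx": 0, "dy": 0, "dz": 0, "yaw": 0}
    - {"claw": 0, "dx": 0, "dy": 0, "dz": 0, "yaw": 0}

```text
time: 4.87
eef_pos: [0.5081, 0.0362, 0.1841]
orientation: [0.986, 0.165, 0.003, -0.0]
force: [-2.1, 3.5, 15.2]
width: 0.0006
finger_force: 7.4
```

```bash
python3 -c "
from h import *
togo([.5642,-.1815,.222],18.9)
a=cv2.resize(env.snapshot('scene')[195:325,230:410,::-1],(400,290));b=cv2.resize(env.snapshot('top')[195:325,230:410,::-1],(400,290))
cv2.imwrite('pics/p3.png',np.hstack([a,b]))"
```

```text
t 4.8667 p [0.5081 0.0362 0.1841] F [-2.1  3.5 15.2] w 0.0006393971950861003 toolx 19.0 yaw 0.1 tilt [ 0.005  0.001 -1.   ]
shift now-axes [-0.0176  0.2241 -0.0378]
shift target-axes [-0.0174  0.2241 -0.0379]
```

View pics/p3.png

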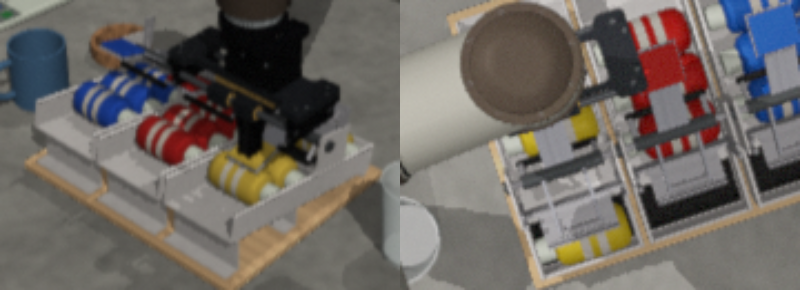

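The right half shows the yellow bottle lying in the front tray (590,235) and the next one held back. I'll release and move over to blue.

Call:
jog_arm:
  moves:
    - {"claw": 0, "dx": 0, "dy": 0, "dz": 0, "yaw": 0}
    - {"claw": 0, "dx": 0, "dy": 0, "dz": -0.006, "yaw": 0}
    - {"claw": 0, "dx": -0.001, "dy": 0, "dz": -0.007, "yaw": 0}
    - {"claw": 0, "dx": -0.003, "dy": 0, "dz": -0.008, "yaw": 0}
    - {"claw": 0, "dx": -0.004, "dy": 0, "dz": -0.008, "yaw": 0}
    - {"claw": 0, "dx": -0.004, "dy": 0, "dz": -0.008, "yaw": 0}
    - {"claw": 0, "dx": -0.004, "dy": 0, "dz": -0.01, "yaw": 0}
    - {"claw": 0, "dx": 0, "dy": 0, "dz": -0.02, "yaw": 0}
    - {"claw": 0, "dx": 0, "dy": 0, "dz": -0.02, "yaw": 0}
    - {"claw": 0, "dx": 0, "dy": 0.037, "dz": 0, "yaw": 0}
    - {"claw": 0, "dx": 0, "dy": 0.037, "dz": 0, "yaw": 0}
    - {"claw": 0, "dx": 0, "dy": 0.037, "dz": 0, "yaw": 0}
    - {"claw": 0, "dx": 0, "dy": 0.037, "dz": 0, "yaw": 0}
    - {"claw": 0, "dx": 0, "dy": 0.037, "dz": 0, "yaw": 0}
    - {"claw": 0, "dx": 0, "dy": 0.037, "dz": 0, "yaw": 0}
    - {"claw": 0, "dx": 0, "dy": 0, "dz": 0, "yaw": 0}

```text
time: 6.3
eef_pos: [0.5626, -0.1846, 0.2665]
orientation: [0.987, 0.161, -0.002, -0.0]
force: [1.0, 0.6, -0.2]
width: 0.0006
finger_force: 0.0
```

```bash
python3 -c "
from h import *
togo([.5642,-.1815,.232],18.9)"
```

```text
t 6.3 p [ 0.5626 -0.1846  0.2665] F [ 1.   0.6 -0.2] w 0.0005562637822408145 toolx 18.57 yaw -0.33 tilt [-0.005 -0.    -1.   ]
shift now-axes [ 0.0027 -0.0023  0.0345]
shift target-axes [ 0.0025 -0.0024  0.0345]
```

Call:
jog_arm:
  moves:
    - {"claw": 0, "dx": 0.002, "dy": -0.002, "dz": 0.017, "yaw": 0}
    - {"claw": 0, "dx": 0, "dy": 0, "dz": 0.017, "yaw": 0}
    - {"claw": 0, "dx": 0, "dy": 0, "dz": 0, "yaw": 0}
    - {"claw": 0, "dx": 0, "dy": 0, "dz": 0, "yaw": 0}

```text
time: 6.63
eef_pos: [0.5627, -0.1771, 0.2329]
orientation: [0.986, 0.164, -0.003, -0.001]
force: [-0.3, -0.3, 0.2]
width: 0.0003
finger_force: 0.0
```

```bash
python3 -c "
from h import *
togo([.5642,-.1815,.232],18.9)
a=cv2.resize(env.snapshot('scene')[195:325,230:410,::-1],(400,290));b=cv2.resize(env.snapshot('top')[145:330,240:445][:,:,::-1],(400,360))[:290] if 0 else cv2.resize(env.snapshot('top')[145:330,220:475,::-1],(400,290))
cv2.imwrite('pics/p4.png',np.hstack([a,b]))"
```

```text
t 6.6333 p [ 0.5627 -0.1771  0.2329] F [-0.3 -0.3  0.2] w 0.00028623789247568803 toolx 18.9 yaw -0.0 tilt [-0.005  0.001 -1.   ]
shift now-axes [0.     0.0047 0.0009]
shift target-axes [0.     0.0047 0.0009]
```

View pics/p4.png

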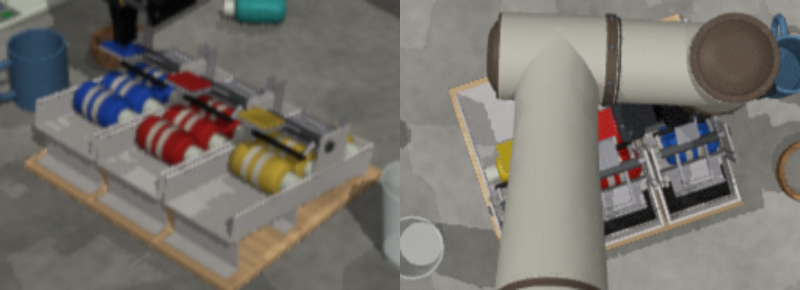

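The yellow lever is back up with its next bottle rolled forward, and the tip stands over the blue pad (125,30). I shift 5 mm in y, then press.

Call:
jog_arm:
  moves:
    - {"claw": 0, "dx": 0, "dy": 0.005, "dz": 0, "yaw": 0}
    - {"claw": 0, "dx": 0, "dy": 0, "dz": 0.008, "yaw": 0}
    - {"claw": 0, "dx": 0.003, "dy": 0, "dz": 0.006, "yaw": 0}
    - {"claw": 0, "dx": 0.004, "dy": 0, "dz": 0.006, "yaw": 0}
    - {"claw": 0, "dx": 0.003, "dy": 0, "dz": 0.006, "yaw": 0}
    - {"claw": 0, "dx": 0.003, "dy": 0, "dz": 0.006, "yaw": 0}
    - {"claw": 0, "dx": 0.002, "dy": 0, "dz": 0.006, "yaw": 0}
    - {"claw": 0, "dx": 0.001, "dy": 0, "dz": 0.006, "yaw": 0}
    - {"claw": 0, "dx": 0, "dy": 0, "dz": 0.003, "yaw": 0}
    - {"claw": 0, "dx": 0, "dy": 0, "dz": 0.001, "yaw": 0}
    - {"claw": 0, "dx": 0, "dy": 0, "dz": 0, "yaw": 0}
    - {"claw": 0, "dx": 0, "dy": 0, "dz": 0, "yaw": 0}

```text
time: 7.73
eef_pos: [0.5825, -0.1766, 0.1869]
orientation: [0.986, 0.165, 0.002, 0.0]
force: [1.8, -0.6, 5.8]
width: 0.0004
finger_force: 2.8
```

Call:
jog_arm:
  moves:
    - {"claw": 0, "dx": 0, "dy": 0, "dz": 0.001, "yaw": 0}
    - {"claw": 0, "dx": 0, "dy": 0, "dz": 0.002, "yaw": 0}
    - {"claw": 0, "dx": 0, "dy": 0, "dz": 0.001, "yaw": 0}
    - {"claw": 0, "dx": 0, "dy": 0, "dz": 0, "yaw": 0}
    - {"claw": 0, "dx": 0, "dy": 0, "dz": 0, "yaw": 0}

```text
time: 8.15
eef_pos: [0.5828, -0.1765, 0.1841]
orientation: [0.986, 0.165, 0.002, 0.001]
force: [1.3, 1.0, 8.5]
width: 0.0004
finger_force: 4.4
```

Call:
jog_arm:
  moves:
    - {"claw": 0, "dx": 0, "dy": 0, "dz": 0.001, "yaw": 0}
    - {"claw": 0, "dx": 0, "dy": 0, "dz": 0.001, "yaw": 0}
    - {"claw": 0, "dx": 0, "dy": 0, "dz": 0, "yaw": 0}
    - {"claw": 0, "dx": 0, "dy": 0, "dz": 0, "yaw": 0}
    - {"claw": 0, "dx": 0, "dy": 0, "dz": 0, "yaw": 0}
    - {"claw": 0, "dx": 0, "dy": 0, "dz": 0, "yaw": 0}
    - {"claw": 0, "dx": 0, "dy": 0, "dz": 0, "yaw": 0}

```text
time: 8.73
eef_pos: [0.5829, -0.1766, 0.1837]
orientation: [0.986, 0.165, 0.003, 0.001]
force: [-0.3, 1.5, 15.5]
width: 0.0004
finger_force: 7.3
```

```bash
python3 -c "
from h import *
cv2.imwrite('pics/p5.png',cv2.resize(env.snapshot('top')[145:330,220:475,::-1],(765,555)))"
```

```text
(no output)
```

View pics/p5.png

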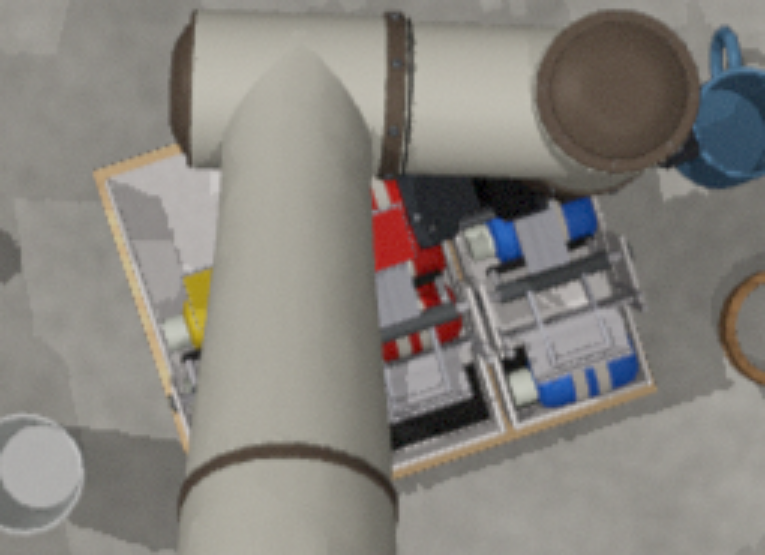

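The blue bottle lies in its tray (590,375). I'll release, then retreat high and to the left.

Call:
jog_arm:
  moves:
    - {"claw": 0, "dx": 0, "dy": 0, "dz": -0.006, "yaw": 0}
    - {"claw": 0, "dx": -0.001, "dy": 0, "dz": -0.007, "yaw": 0}
    - {"claw": 0, "dx": -0.003, "dy": 0, "dz": -0.008, "yaw": 0}
    - {"claw": 0, "dx": -0.004, "dy": 0, "dz": -0.008, "yaw": 0}
    - {"claw": 0, "dx": -0.004, "dy": 0, "dz": -0.008, "yaw": 0}
    - {"claw": 0, "dx": -0.004, "dy": 0, "dz": -0.01, "yaw": 0}
    - {"claw": 0, "dx": 0, "dy": 0, "dz": -0.03, "yaw": 0}
    - {"claw": 0, "dx": 0, "dy": 0, "dz": -0.03, "yaw": 0}
    - {"claw": 0, "dx": 0, "dy": -0.04, "dz": 0, "yaw": 0}
    - {"claw": 0, "dx": 0, "dy": -0.04, "dz": 0, "yaw": 0}
    - {"claw": 0, "dx": 0, "dy": -0.04, "dz": 0, "yaw": 0}
    - {"claw": 0, "dx": 0, "dy": -0.04, "dz": 0, "yaw": 0}
    - {"claw": 0, "dx": 0, "dy": -0.04, "dz": 0, "yaw": 0}
    - {"claw": 0, "dx": 0, "dy": -0.04, "dz": 0, "yaw": 0}
    - {"claw": 0, "dx": 0, "dy": -0.04, "dz": 0, "yaw": 0}
    - {"claw": 0, "dx": 0, "dy": -0.04, "dz": 0, "yaw": 0}
    - {"claw": 0, "dx": 0, "dy": -0.04, "dz": 0, "yaw": 0}
    - {"claw": 0, "dx": 0, "dy": -0.04, "dz": 0, "yaw": 0}
    - {"claw": 0, "dx": 0, "dy": -0.04, "dz": 0, "yaw": 0}
    - {"claw": 0, "dx": 0, "dy": -0.04, "dz": 0, "yaw": 0}

```text
time: 10.45
eef_pos: [0.4077, 0.2722, 0.2861]
orientation: [0.986, 0.164, -0.002, 0.001]
force: [1.3, 0.2, 1.2]
width: 0.0003
finger_force: 0.0
```

Call:
jog_arm:
  moves:
    - {"claw": 0, "dx": 0, "dy": -0.04, "dz": 0, "yaw": 0}
    - {"claw": 0, "dx": 0, "dy": -0.04, "dz": 0, "yaw": 0}
    - {"claw": 0, "dx": 0, "dy": -0.04, "dz": 0, "yaw": 0}
    - {"claw": 0, "dx": 0, "dy": 0, "dz": 0, "yaw": 0}
    - {"claw": 0, "dx": 0, "dy": 0, "dz": 0, "yaw": 0}
    - {"claw": 0, "dx": 0, "dy": 0, "dz": 0, "yaw": 0}

```text
time: 10.95
eef_pos: [0.3706, 0.3843, 0.286]
orientation: [0.986, 0.164, -0.002, 0.002]
force: [0.1, -0.8, 0.3]
width: 0.0003
finger_force: 0.0
```

```bash
python3 -c "
from h import *
cv2.imwrite('pics/p6.png',cv2.resize(env.snapshot('top')[145:330,220:475,::-1],(765,555)))"
```

```text
(no output)
```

View pics/p6.png

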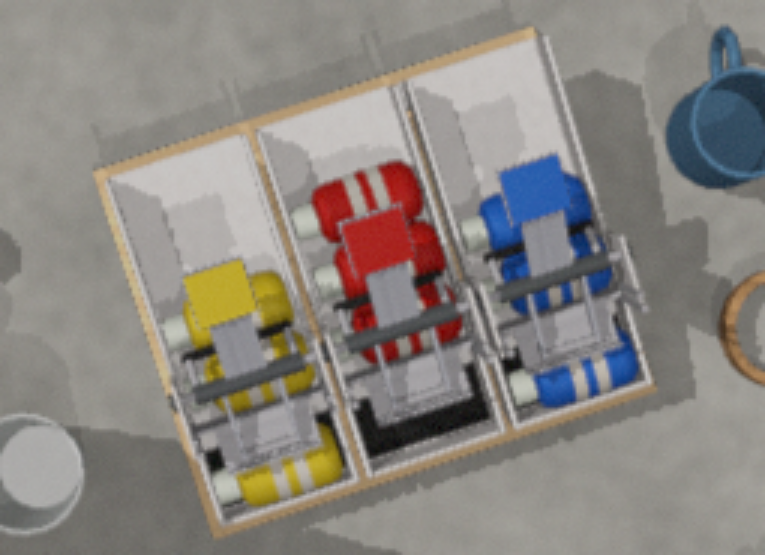

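The picture shows one yellow bottle (290,475) and one blue bottle (590,375) in the trays. Two bottles remain behind each gate, the levers are up, and the red lane, cup, mug and tape are unchanged.

```bash
python3 -c "
from bench import env
print(env.finish_job())"
```

```text
the job is handed in; nothing more can be done
None
```

The job is handed in at about 11 s: one yellow and one blue bottle lie in their front trays, both levers are back up, and the last picture shows the red lane, cup, mug and tape undisturbed.

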